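Bring the calcite round and lay it under the lamp

TASK

Turn the specimen carousel until the compartment that holds the calcite rhomb stands at the open front, centred on the pointer of the foot. Then lift the rhomb out and lower it into the shallow square steel tray in front of the UV lamp box, setting it down gently rather than dropping it, so that it lies flat on the tray's floor and clear of its rim.

Things in the scene. Friction and masses are not known exactly. Their poses are not given: they have to be found in the camera images.
- carousel_base: Fixed white round foot of the specimen carousel, 210 mm across, 18 mm high, on the bench. Origin: centre of its underside, on the turning axis; z up. Its -x axis points to the open front, marked by a dark steel pointer, 12 mm high, its tip 150 mm from the axis. A steel spindle on the axis (cap 26 mm across, top at 81 mm) carries the clear cover over the half with x above 0.
- cover (a point): On top of the fixed clear plastic cover, 48 mm from the axis along the foot's +x. The cover is a flat half disc of radius 96 mm over the half of the foot with x above 0, from 72 to 76 mm above the bench. What lies under it can be seen but not picked; the front half (x below 0) is open from above.
- carousel: Grey tray, 250 mm across; turns endlessly either way, stays where left. Origin on the axis, 20 mm above the bench; z up. Heights above the bench: inner floor 26, rim wall 36, dividers 42, hub (40 mm across) 42 mm. Dividers 45 degrees off its x and y axes make 4 compartments centred on these. The rhomb's is on -x; others hold a quartz point, a garnet lump, a bayonet bulb.
- post (a point): Centre of the top of one of the tray's four upright aluminium posts: round, 12 mm across, tops 96 mm above the bench, standing on the dividers' ends 112 mm from the axis, at 45, 135, 225 and 315 degrees from the tray's x axis (this one at 135). Grip or push any post to turn the tray: about 1 N does it. They pass outside the clear cover.
- rhomb: Calcite rhomb: milky off-white skewed block, 42 mm long (x), 28 wide (y), 34 high, about 90 g. Its long sides (facing y and -y) are upright, flat and parallel, 28 mm apart; its ends slant 15 degrees in plan and lean 11 degrees. Origin: centre of its underside, on the floor; z up. It starts about 72 mm from the carousel's axis, turned up to 0.4 rad in its compartment, and rides with the tray.
- tray: The shallow square viewing tray of bare steel fixed to the bench in front of the UV lamp box: 120 x 120 mm outside, walls 4 mm thick and 10 mm high, floor 4 mm thick. Origin: centre of its underside, on the bench; z up.
Things that resemble listed ones, but are neither listed nor needed, are in the scene too. Leave any orange look-alike of the rhomb alone.

How it is judged:
On the way, in this order (a step that is already met when the one before it is completed fails the run):
1. the rhomb's compartment stands at the open front within 20 degrees of the pointer, with the rhomb still lying in it untouched and the carousel still (angle between the x axis of carousel and the x axis of carousel_base, either way round below 0.35 rad and x of rhomb in the frame of carousel_base below -0.03 m and x of rhomb in the frame of carousel below -0.03 m and horizontal distance between rhomb and carousel below 0.12 m and z of rhomb in the frame of carousel below 0.014 m and contact force between the fingers and rhomb below 0.1 N and angular speed of carousel below 0.1 rad/s), for 0.2 s.
2. the rhomb is lifted out of the compartment in the fingers (z of rhomb in the frame of carousel above 0.03 m and contact force between the fingers and rhomb above 0.3 N), for 0.1 s.
3. the rhomb is over the tray, its underside within 20 mm of the tray's floor, still in the fingers (horizontal distance between rhomb and tray below 0.06 m and z of rhomb in the frame of tray below 0.024 m and contact force between the fingers and rhomb above 0.3 N), for 0.05 s.
At the end, for the whole second after the job is handed in: The rhomb lies at rest and released on the floor of the steel tray, the same way up as it started (within 10 degrees of level), its centre within 42 mm of the tray's centre along each of the tray's axes (x of rhomb in the frame of tray between -0.042 and 0.042 m and y of rhomb in the frame of tray between -0.042 and 0.042 m and z of rhomb in the frame of tray below 0.008 m and angle between rhomb's own z axis and vertical below 0.17 rad and linear speed of rhomb below 0.02 m/s and contact force between the fingers and rhomb below 0.1 N); the robot touches nothing.
It also fails if it takes over 58 s, if anything falls off the work surface, if the arm or the gripper's body presses on something with over 40 N, if the wrist force passes 120 N, or if a joint passes its speed limit or range.

ROBOT

A 7-joint arm with a two-finger parallel gripper is mounted at the origin on the work surface. World frame = base frame: x ahead of the robot, y to its left, z up, the work surface at z = 0. Lengths are in m, angles in rad, forces in N, time in s.
With the tool pointing down it reaches from about 0.425 to 1.025 m from the base axis. Payload 3.6 kg.
Tool frame: the origin (TCP) lies at the very end of the fingers, on their centre line; the grasp point (between the pads) lies 19 mm behind it; z points along the fingers, y is the line along which they close (so a half turn about z gives the same grasp; the last joint's range is limited). The gripper opens to 85 mm and grips with 20 to 120 N. Pads are 22 mm wide; open, the fingers measure 114 mm over their backs; the gripper's body (76 mm by 85 mm) begins 54 mm behind the grasp point. The pads swing forward as they close: fully open they stand 13 mm farther back than shut.
Start: joints at [-1.302, 0.591, 0.048, 1.609, -0.033, 0.943, -0.034], TCP at [0.257, 0.678, 0.231] pointing down, gripper open.
Joint ranges: [-2.69, 2.69], [-0.47, 2.24], [-1.27, 1.36], [0.19, 2.51], [-1.53, 4.68], [0.08, 2.07], [-3.09, 3.09]. Speed limits (rad/s): [2.57, 2.57, 3.14, 3.14, 3.14, 3.14, 3.14].

INTERFACE

Orientations are given as a unit quaternion [x, y, z, w].
In Python, from workcell import get_obs, camera, job_done gives the robot as it stands. The module is installed in compiled form; this text tells all that it offers.
- The arm moves only by the tool arm_command, never from a script. Its argument "rows" is a list that holds one entry, the list of rows, each a list of 6 numbers: the shift along the tool's x, y, z as a fraction of full scale, then the turn, a rotation vector about the tool's x, y, z as a fraction of full scale. In form: [[[tx, ty, tz, ax, ay, az], ...]]. A call has 1 to 8 rows; each row shifts and turns the commanded pose from where the row before left it, along the tool's axes as they then stand; what a row does not reach is not made up. Full scale, the value 1, is 50 mm for a shift and 5 degrees for a turn. A row lasts 1/8 s, in which the tool goes at most 62.5 mm and 10.7 degrees, less where a joint would pass 70% of its speed; a pose out of reach is approached as far as the arm can. A call with a number of a shift or a turn outside -1 to 1 is refused whole. A call with a gripper value outside its range is refused whole. "hand" is the finger opening in mm, from 0 to 85.4, set as the call begins (left out, the last holds). The fingers move at their own pace and stop on an object; the grip force is fixed at half the most. Time passes only in rows, so rows that do not move let the fingers close. It gives the time, the measured TCP pose, the force, the opening and the grip force at its end, in the units of the state.
- get_obs(): the state, without advancing time (a new reading comes with each control period).
- camera(name): name is "scene" or "side" or "wrist"; returns a dict with "image" (420x560x3 uint8, blue, green, red), "z_map" (420x560 float32, m along the optical axis (not along the pixel's ray), 0 where there is no reading), "mtx" (3x3 intrinsics, pixels), "dist_coeffs" ([k1, k2, p1, p2, k3] as OpenCV has them; the pictures are not rectified), "R" (3x3) and "t" (3): a world point X has camera coordinates R X + t. Camera axes: x right, y down, z forward; pixel columns grow to the right and rows downward; lengths in m; the calibration is good to about 2 mm. A picture is of the moment at which its call begins.
- job_done(): hands the job in; it is judged then, once.
The state is a dict: "t": time; "joints": joint angles; "joint_velocities": joint speeds; "joint_torque": joint torques, N m; "tcp_pos": TCP position; "ee_rot": TCP orientation; "contact_force": force on the tool from outside, world axes, zero at the start; "torque": the same for the moment, N m; "width": finger opening in m; "grasp_force": force on a finger pad.
Only numpy, scipy, OpenCV 4.12 (cv2) and the standard library are available. Lean on these libraries where they do the work, as an engineer would, in place of code of your own. Each camera call takes 0.05 s, during which the arm holds its last target. There are 200 camera calls.

## Working session

There is one attempt and no reset: what is moved stays moved. The work goes in short steps, Python scripts to look and compute and a tool call to move; the robot and the scene stay as the last step left them, time stands still between calls to the robot, and variables do not carry over. Pictures are saved under pics/ and viewed, at most 10 in all, crops included, and the job is handed in when it is done.

Besides the shell and the picture viewer there is one more tool, called after "Call:" as name(argument=value, ...), one argument or row to a line, values as JSON. arm_command: Moves the arm, as the interface text tells. Its arguments: {"type":"object","properties":{"rows":{"type":"array","items":{"type":"array","items":{"type":"array","items":{"type":"number","minimum":-1,"maximum":1}}}},"hand":{"type":"number"}},"required":["rows"]}

```bash
mkdir -p pics; cat > h.py <<'E'
import numpy as np, cv2
from workcell import get_obs, camera, job_done
from scipy.spatial.transform import Rotation as Rn
def pts(c):
    "world points for every pixel from depth"
    h,w=c['z_map'].shape
    uv=np.stack(np.meshgrid(np.arange(w),np.arange(h)),-1).reshape(-1,1,2).astype(np.float32)
    n=cv2.undistortPoints(uv,c['mtx'],c['dist_coeffs']).reshape(h,w,2)
    z=c['z_map']; P=np.dstack([n*z[...,None],z])
    return (P-c['t'])@np.array(c['R'])
def ray(c,u,v,h):
    n=cv2.undistortPoints(np.array([[[u,v]]],np.float32),c['mtx'],c['dist_coeffs']).ravel()
    R=np.array(c['R']);o=-R.T@c['t'];d=R.T@np.array([*n,1]);return o+d*(h-o[2])/d[2]
E
python3 - <<'E'
from h import *
for n in("scene","side"):
    c=camera(n); c={k:np.array(v) for k,v in c.items()}
    np.savez(n,**c); cv2.imwrite(f"pics/{n}0.png",c['image']); print(n,-c['R'].T@c['t'],c['R'][2])
print(get_obs())
E
```

```text
scene [1.15696138 0.45213593 0.71973284] [-0.65247347 -0.42216887 -0.62932648]
side [ 0.41752222 -0.68165341  0.50656643] [ 0.12203633  0.86654486 -0.48394952]
{'t': 0.1, 'joints': array([-1.30147383,  0.59202505,  0.04831291,  1.60973118, -0.03333713,
        0.94273542, -0.03368133]), 'joint_velocities': array([ 0.0008836 , -0.00021609, -0.00109775, -0.00327798,  0.00077405,
        0.00015318, -0.00235176]), 'joint_torque': array([ 4.00903722e-03, -5.49992216e+01,  1.55307826e+00, -1.98824573e+01,
        9.74357565e-03,  3.88416651e-03, -1.91884972e-06]), 'tcp_pos': array([0.25702591, 0.67707905, 0.23024325]), 'ee_rot': array([ 1.80383823e-01,  9.83595741e-01, -1.03685283e-03, -1.43702515e-04]), 'contact_force': array([-1.32070203,  0.754402  , -0.05619713]), 'torque': array([ 0.02707938, -0.04320739, -0.00026824]), 'grasp_force': 0.0, 'width': 0.0854310847164458}
```

View pics/scene0.png

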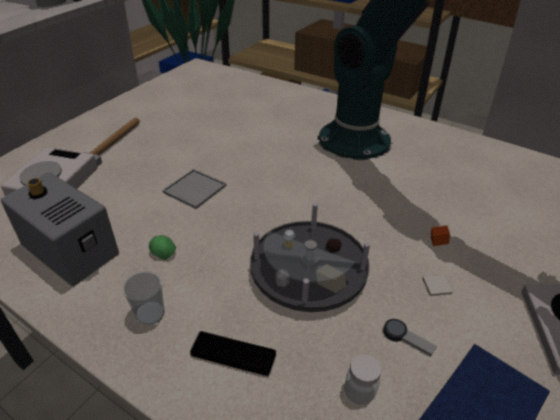

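View pics/side0.png

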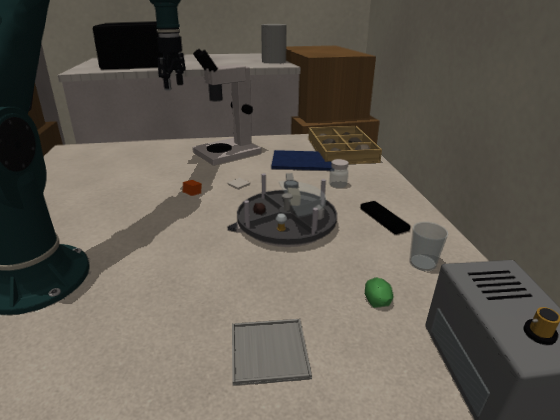

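Scene: carousel at about (310,262), steel tray at (195,187), candidates for the rhomb are the pale block at (332,275) and the orange block at (440,235), which is the look-alike to avoid. Side: carousel (287,215), pointer (233,227), steel tray (270,350).

```bash
python3 - <<'E'
from h import *
S=dict(np.load("scene.npz"));D=dict(np.load("side.npz"))
a=cv2.resize(S['image'][195:315,240:380],(700,600)[0:2],interpolation=cv2.INTER_CUBIC)
b=cv2.resize(D['image'][165:255,220:345],None,fx=5,fy=5,interpolation=cv2.INTER_CUBIC)
a=cv2.resize(S['image'][200:310,240:380],None,fx=2.85,fy=2.85,interpolation=cv2.INTER_CUBIC)
b=cv2.resize(D['image'][165:255,220:345],None,fx=3.1,fy=3.1,interpolation=cv2.INTER_CUBIC)
o=np.zeros((320,800,3),np.uint8);o[:a.shape[0],:a.shape[1]]=a[:320,:400];o[:b.shape[0],401:401+b.shape[1]]=b[:320,:399]
cv2.imwrite("pics/crop1.png",cv2.convertScaleAbs(o,alpha=1.6,beta=15))
print("pointer",ray(D,230,228,.012)); P=pts(S);Q=pts(D)
# posts tops by depth
for n,X in(("S",P),("D",Q)):
    m=(X[...,2]>.088)&(X[...,2]<.102)&(X[...,0]>.3)&(X[...,0]<.95)&(abs(X[...,1])<.3)
    k,l,s,ce=cv2.connectedComponentsWithStats(m.astype(np.uint8))
    for i in range(1,k):
        if s[i,4]>2: print(n,ce[i].round(),s[i,4],X[l==i].mean(0).round(4))
for n,X,(u,v) in(("S tray",P,(195,187)),("D tray",Q,(270,350)),("S rh",P,(332,270)),("hub",P,(311,247)),("bench",P,(350,200))): print(n,X[v,u].round(4))
E
```

```text
pointer [0.41643816 0.13023367 0.012     ]
S [314. 205.] 25 [0.4605 0.1066 0.0933]
S [ 79. 242.] 386 [ 0.8226 -0.236   0.0951]
S [255. 235.] 34 [0.6084 0.0524 0.0925]
S [366. 245.] 37 [0.514  0.2553 0.0939]
S [305. 281.] 44 [0.6623 0.2002 0.0937]
D [263. 175.] 15 [0.5118 0.2509 0.0928]
D [323. 181.] 16 [0.66   0.1972 0.0933]
D [246. 203.] 24 [0.4569 0.103  0.0927]
D [315. 210.] 25 [0.6055 0.0489 0.093 ]
D [445. 300.] 187 [ 0.7419 -0.2672  0.0951]
S tray [ 0.4623 -0.247   0.0024]
D tray [ 0.4683 -0.2466  0.0044]
S rh [0.5964 0.2222 0.0769]
hub [0.5674 0.1593 0.0817]
bench [ 0.2845  0.121  -0.0023]
```

View pics/crop1.png

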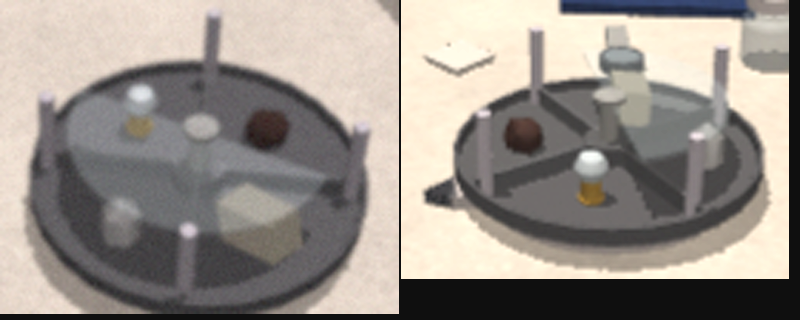

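The pale block, scene (332,275) and side (630,100 in the crop), is the off-white skewed rhomb. It sits half under the cover between the posts at 25° and 115°. The others are garnet, bulb and quartz in the tray, plus the orange look-alike outside it. Next I check the geometry and the obstacles along the way.

```bash
python3 - <<'E'
from h import *
S=dict(np.load("scene.npz"));D=dict(np.load("side.npz"));P=pts(S);Q=pts(D)
for n,X in(("S",P),("D",Q)):
    m=(X[...,2]>.11)&(X[...,0]>.1)&(X[...,0]<1.)&(abs(X[...,1])<.85)&(X[...,2]<.6)
    k,l,s,ce=cv2.connectedComponentsWithStats(m.astype(np.uint8))
    for i in range(1,k):
        if s[i,4]>40: print(n,ce[i].round(),s[i,4],X[l==i].min(0).round(3),X[l==i].max(0).round(3))
C=np.array([.56,.152])
p=ray(S,332,268,.06);print("rhomb approx S",p, np.degrees(np.arctan2(*(p[:2]-C)[::-1])))
p=ray(D,289,193,.043);print("D",p, np.degrees(np.arctan2(*(p[:2]-C)[::-1])))
for u in(227,229,231): print(ray(D,u,228,.006)[:2]-C)
# cover region: height 72..78 
for n,X in(("S",P),("D",Q)):
    m=(abs(X[...,2]-.074)<.006)&(np.hypot(X[...,0]-.56,X[...,1]-.152)<.098)&(np.hypot(X[...,0]-.56,X[...,1]-.152)>.02)
    d=X[m].mean(0)[:2]-C; print("cover",n,m.sum(),d,np.degrees(np.arctan2(d[1],d[0])))
# steel tray corners
im=D['image'];
for n,X in(("D",Q),("S",P)):
    m=(X[...,2]>.001)&(X[...,2]<.02)&(np.hypot(X[...,0]-.465,X[...,1]+.247)<.11)
    m=cv2.morphologyEx(m.astype(np.uint8),cv2.MORPH_OPEN,np.ones((3,3)))
    r=cv2.minAreaRect((X[m>0][:,:2]*1000).astype(np.float32));print(n,r,X[m>0].mean(0))
E
```

```text
S [ 54. 210.] 4694 [ 0.735 -0.455  0.11 ] [ 0.875 -0.227  0.175]
D [45.  3.] 61 [0.1   0.123 0.499] [0.105 0.164 0.516]
D [169.  41.] 1943 [ 0.211 -0.682  0.246] [0.418 0.748 0.511]
D [228.  85.] 2014 [ 0.331 -0.682  0.111] [0.518 0.755 0.507]
D [509. 320.] 10585 [ 0.418 -0.682  0.11 ] [ 0.873 -0.229  0.507]
rhomb approx S [0.57688195 0.21364535 0.06      ] 74.68470246766924
D [0.57889161 0.23882617 0.043     ] 77.72492081370147
[-0.1508957  -0.01097784]
[-0.146015   -0.01160365]
[-0.14113521 -0.01222969]
cover S 2594 [0.04300116 0.00755467] 9.964335071079292
cover D 1061 [ 0.04037416 -0.00261834] -3.7105380870838807
D ((444.7922668457031, -249.87124633789062), (147.7786865234375, 168.5690155029297), 88.39456176757812) [ 0.46541726 -0.24945389  0.00517676]
S ((467.80987548828125, -248.45233154296875), (132.97177124023438, 123.28701782226562), 87.83203887939453) [ 0.46843341 -0.24530203  0.00417033]
```

Call:
arm_command(
  rows=[
    [[0,0,0,0,0,1],[0,0,0,0,0,1],[0,0,0,0,0,1],[0,0,0,0,0,1],[0,0,0,0,0,1],[0,0,0,0,0,1],[0,0,0,0,0,1],[0,0,0,0,0,1]],
  ],
  hand=34,
)

```text
t: 1.1
tcp_pos: [0.257, 0.6774, 0.2306]
ee_rot: [0.507, 0.862, -0.001, 0.0]
contact_force: [0.6, -0.7, -0.4]
width: 0.034
grasp_force: 0.0
```

```bash
python3 - <<'E'
from h import *
D=dict(np.load("side.npz"));Q=pts(D)
for a,b in((210,250),):
    X=Q[45:165,190:265].reshape(-1,3);X=X[(X[:,2]>.03)&(X[:,1]>.4)&(X[:,1]<.9)]
    print(np.percentile(X,[1,5,50,95,99],axis=0).round(3))
    Y=X[X[:,1]<.7];print(len(X),len(Y))
E
```

```text
[[0.343 0.618 0.031]
 [0.362 0.626 0.049]
 [0.459 0.682 0.234]
 [0.509 0.711 0.34 ]
 [0.513 0.722 0.359]]
2417 2018
```

Call:
arm_command(
  rows=[
    [[-0.8,-0.45,0,0,0,0],[-0.8,-0.45,0,0,0,0],[-0.8,-0.45,0,0,0,0],[-0.8,-0.45,0,0,0,0],[-0.8,-0.45,0,0,0,0],[0,0,0,0,0,0]],
  ],
)

```text
t: 1.85
tcp_pos: [0.2566, 0.4432, 0.2307]
ee_rot: [0.508, 0.862, -0.002, 0.0]
contact_force: [-0.2, 1.6, 0.6]
width: 0.034
grasp_force: 0.0
```

Call:
arm_command(
  rows=[
    [[-0.84,0.37,0,0,0,0],[-0.84,0.37,0,0,0,0],[-0.84,0.37,0,0,0,0],[-0.84,0.37,0,0,0,0],[-0.84,0.37,0,0,0,0],[-0.84,0.37,0,0,0,0],[-0.84,0.37,0,0,0,0.8],[0,0,0,0,0,0]],
  ],
)

```text
t: 2.85
tcp_pos: [0.5173, 0.2521, 0.2315]
ee_rot: [0.539, 0.843, 0.0, 0.002]
contact_force: [0.3, 0.6, 0.9]
width: 0.0341
grasp_force: 0.0
```

```bash
cat >> h.py <<'E'
def to(x,y,z=None,c=None):
    "shift to world target in tool units (of 50 mm)"
    o=get_obs();R=Rn.from_quat(o['ee_rot']).as_matrix();p=o['tcp_pos']
    d=np.array([x,y,p[2] if z is None else z])-p
    return (R.T@d/.05).round(2), np.degrees(np.arctan2(R[1,1],R[0,1])).round(1)
def save(n,f):
    c={k:np.array(v) for k,v in camera(n).items()};np.savez(f,**c);cv2.imwrite(f"pics/{f}.png",c['image']);return c
E
python3 - <<'E'
from h import *
c=save("wrist","w1")
print(to(.513,.2532,.076),get_obs()['tcp_pos'],get_obs()['joints'])
X=pts(c);m=(X[...,2]>.088)&(X[...,2]<.102)
k,l,s,ce=cv2.connectedComponentsWithStats(m.astype(np.uint8))
for i in range(1,k):
    if s[i,4]>20: print(ce[i].round(),s[i,4],X[l==i].mean(0).round(4))
E
```

```text
(array([ 0.  , -0.05,  3.1 ]), np.float64(25.0)) [0.51496214 0.25413819 0.23113075] [-0.77987635  0.41737764  0.32565605  1.96528993 -0.18320192  0.78641291
  0.08674515]
[278. 193.] 161 [0.511  0.2549 0.0944]
[166. 302.] 146 [0.4569 0.1081 0.0937]
[391. 302.] 141 [0.6583 0.2008 0.0936]
[279. 388.] 76 [0.604  0.054  0.0931]
```

View pics/w1.png

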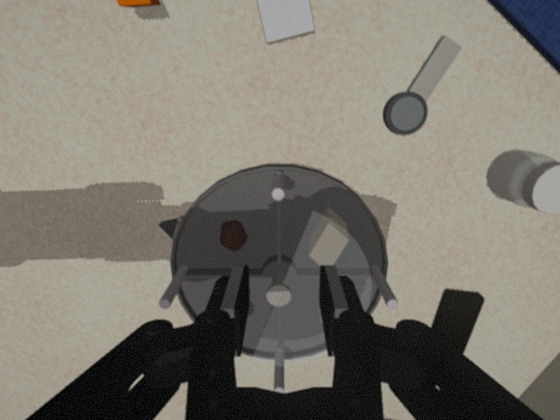

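Wrist view: pointer tip at (160,224), rhomb at (328,240) partly under the cover, whose straight edge is at x≈313→263. The fingers straddle the 115° post at (278,193), with the post in the plane of the fingers.

```bash
python3 - <<'E'
from h import *
W=dict(np.load("w1.npz"));C=np.array([.5588,.1528])
p=ray(W,160,224,.010)[:2]; print(p,p-C,np.hypot(*(p-C)),np.degrees(np.arctan2(*(p-C)[::-1])))
p=ray(W,328,240,.06)[:2]; print(p-C,np.degrees(np.arctan2(*(p-C)[::-1])))
e1=ray(W,313,211,.076)[:2];print("cover edge end",e1-C,np.degrees(np.arctan2(*(e1-C)[::-1])))
E
```

```text
[0.41031073 0.14088244] [-0.14848927 -0.01191756] 0.14896674751875094 -175.41135018428005
[0.02302044 0.0695136 ] 71.67696175870782
cover edge end [-0.00861151  0.09556259] 95.1492321112525
```

Call:
arm_command(
  rows=[
    [[0,-0.03,0.8,0,0,0],[0,0,0.8,0,0,0],[0,0,0.8,0,0,0],[0,0,0.7,0,0,0],[0,0,0,0,0,0]],
  ],
)

```text
t: 3.52
tcp_pos: [0.5089, 0.2552, 0.0739]
ee_rot: [0.535, 0.845, -0.002, -0.002]
contact_force: [-0.7, -0.0, 1.1]
width: 0.0338
grasp_force: 0.0
```

Call:
arm_command(
  rows=[
    [[0,0,0,0,0,0],[0,0,0,0,0,0]],
  ],
  hand=18,
)

```text
t: 3.78
tcp_pos: [0.5129, 0.2553, 0.0779]
ee_rot: [0.535, 0.845, 0.001, 0.001]
contact_force: [-0.1, 0.3, -0.2]
width: 0.0182
grasp_force: 0.0
```

```bash
python3 - <<'E'
from h import *
print(to(.5125,.254,.076),get_obs())
R=Rn.from_quat(get_obs()['ee_rot']).as_matrix();print(R.round(3))
E
```

```text
(array([-0.02, -0.02,  0.04]), np.float64(25.2)) {'t': 3.775, 'joints': array([-0.69800366,  0.63312205,  0.22006873,  2.06505531, -0.29030914,
        0.46886623,  0.1811377 ]), 'joint_velocities': array([ 0.00468028, -0.00248139,  0.00299725,  0.00397336,  0.00132378,
       -0.0040173 ,  0.00145898]), 'joint_torque': array([-7.77131435e-02, -4.65421879e+01,  3.61051440e+00, -1.05799243e+01,
        2.72784804e-03,  5.81638073e-03, -1.36649185e-03]), 'tcp_pos': array([0.51285262, 0.25529751, 0.07792428]), 'ee_rot': array([5.35465937e-01, 8.44555364e-01, 1.43101997e-03, 6.47430999e-04]), 'contact_force': array([-0.06822594,  0.34737247, -0.19188325]), 'torque': array([0.02828674, 0.0524695 , 0.02605189]), 'grasp_force': 0.0, 'width': 0.018210896642042392}
[[-0.427  0.904  0.003]
 [ 0.904  0.427  0.002]
 [ 0.     0.003 -1.   ]]
```

Call:
arm_command(
  rows=[
    [[0,-0.05,0,0,0,-0.25],[0,-0.1,0,0,0,-0.5],[-0.005,-0.145,0,0,0,-0.75],[-0.008,-0.195,0,0,0,-1],[-0.008,-0.195,0,0,0,-1],[-0.008,-0.195,0,0,0,-1],[-0.008,-0.195,0,0,0,-1],[-0.008,-0.195,0,0,0,-1]],
  ],
)

```text
t: 4.78
tcp_pos: [0.4647, 0.2135, 0.0768]
ee_rot: [0.276, 0.961, 0.001, 0.0]
contact_force: [0.6, 1.1, 0.3]
width: 0.0181
grasp_force: 0.6
```

```bash
python3 - <<'E'
from h import *
o=get_obs();d=o['tcp_pos'][:2]-[.5588,.1528];print(np.hypot(*d),np.degrees(np.arctan2(d[1],d[0])),to(0,0)[1],o['tcp_pos'],o['joints'],o['contact_force'])
E
```

```text
0.11199805642658736 147.1577165176971 58.0 [0.46470297 0.21353973 0.07683516] [-0.56166959  0.57639559  0.05763612  2.19452113 -0.08836613  0.37096804
  0.58129593] [0.56915892 1.05124465 0.3437686 ]
```

Call:
arm_command(
  rows=[
    [[-0.008,-0.195,0,0,0,-1],[-0.008,-0.195,0,0,0,-1],[-0.008,-0.195,0,0,0,-1],[-0.008,-0.195,0,0,0,-1],[-0.008,-0.195,0,0,0,-1],[-0.008,-0.195,0,0,0,-1],[-0.008,-0.195,0,0,0,-1],[-0.008,-0.195,0,0,0,-1]],
  ],
)

```text
t: 5.78
tcp_pos: [0.4476, 0.1382, 0.0766]
ee_rot: [-0.07, 0.998, 0.0, -0.0]
contact_force: [-1.0, 1.2, 0.3]
width: 0.0179
grasp_force: 0.6
```

```bash
python3 - <<'E'
from h import *
o=get_obs();d=o['tcp_pos'][:2]-[.5588,.1528];print(np.hypot(*d),np.degrees(np.arctan2(d[1],d[0])),to(0,0)[1],o['tcp_pos'],o['joints'],o['contact_force'])
E
```

```text
0.11213525663835043 -172.53763045569315 98.0 [0.44761449 0.13823643 0.07663624] [-0.30150561  0.54703504 -0.12513018  2.27991264  0.20373625  0.32441068
  1.10842572] [-0.96979337  1.24717894  0.34042667]
```

Call:
arm_command(
  rows=[
    [[-0.008,-0.195,0,0,0,-1],[-0.008,-0.195,0,0,0,-1],[-0.008,-0.195,0,0,0,-1],[-0.008,-0.195,0,0,0,-1],[-0.008,-0.195,0,0,0,-1],[-0.008,-0.195,0,0,0,-1],[-0.008,-0.195,0,0,0,-1],[-0.008,-0.195,0,0,0,-1]],
  ],
)

```text
t: 6.78
tcp_pos: [0.4827, 0.07, 0.0765]
ee_rot: [-0.406, 0.914, -0.0, -0.001]
contact_force: [-0.8, 0.2, -0.2]
width: 0.0183
grasp_force: 0.6
```

Call:
arm_command(
  rows=[
    [[0,-0.1,0,0,0,-0.5],[0,-0.04,0,0,0,-0.2],[0,0,0,0,0,0],[0,0,0,0,0,0]],
  ],
)

```text
t: 7.28
tcp_pos: [0.4889, 0.0659, 0.0764]
ee_rot: [-0.432, 0.902, -0.0, 0.0]
contact_force: [-0.4, -0.5, -0.1]
width: 0.0182
grasp_force: 0.0
```

```bash
python3 - <<'E'
from h import *
o=get_obs();d=o['tcp_pos'][:2]-[.5588,.1528];print(np.hypot(*d),np.degrees(np.arctan2(d[1],d[0])),to(0,0)[1],o['tcp_pos'],o['joints'],o['contact_force'])
C=np.array([.5588,.1528])
for n in("scene","side"):
    c=save(n,n+"2");X=pts(c)
    m=(X[...,2]>.088)&(X[...,2]<.102)&(abs(np.hypot(X[...,0]-C[0],X[...,1]-C[1])-.112)<.012)
    k,l,s,ce=cv2.connectedComponentsWithStats(m.astype(np.uint8))
    for i in range(1,k):
        if s[i,4]>8: q=X[l==i].mean(0);d=q[:2]-C;print(n,ce[i].round(),s[i,4],q.round(4),np.degrees(np.arctan2(d[1],d[0])).round(1))
E
```

```text
0.1115077768295588 -128.78908034305334 141.2 [0.48894537 0.06588444 0.07642811] [ 0.0344165   0.58238016 -0.34854332  2.21963106  0.4897145   0.41115938
  1.75016815] [-0.38592689 -0.49576012 -0.08253295]
scene [291. 207.] 99 [0.4936 0.0683 0.0949] -127.6
scene [361. 229.] 26 [0.4764 0.2266 0.0929] 138.2
scene [256. 252.] 33 [0.6469 0.0814 0.0933] -39.0
scene [332. 280.] 37 [0.6337 0.239  0.0945] 49.0
side [309. 176.] 18 [0.6313 0.2357 0.0926] 48.8
side [329. 203.] 24 [0.6435 0.0776 0.0932] -41.6
side [263. 210.] 116 [0.4896 0.0612 0.0949] -127.1
```

Call:
arm_command(
  rows=[
    [[0,0,0,0,0,0],[0,0,0,0,0,0],[0,0,-0.4,0,0,0],[0,0,-0.8,0,0,0],[0,0,-0.8,0,0,0],[0,0,-0.8,0,0,1],[0,0,-0.2,0,0,1],[0,0,0,0,0,1]],
  ],
  hand=34,
)

```text
t: 8.38
tcp_pos: [0.4895, 0.0659, 0.2276]
ee_rot: [-0.309, 0.951, -0.0, 0.001]
contact_force: [-0.5, -0.3, -0.2]
width: 0.0338
grasp_force: 0.0
```

Call:
arm_command(
  rows=[
    [[0,0,0,0,0,1],[0,0,0,0,0,1],[0,0,0,0,0,1],[0,0,0,0,0,1],[0,0,0,0,0,1],[0,0,0,0,0,1],[0,0.8,0,0,0,0.4],[0,0.8,0,0,0,0]],
  ],
  hand=85,
)

```text
t: 9.38
tcp_pos: [0.4814, 0.1458, 0.2263]
ee_rot: [-0.036, 0.999, -0.0, 0.0]
contact_force: [1.3, -0.1, 0.2]
width: 0.0849
grasp_force: 0.0
```

Call:
arm_command(
  rows=[
    [[0,0,0,0,0,0],[0,0,0,0,0,0]],
  ],
)

```text
t: 9.62
tcp_pos: [0.4813, 0.1449, 0.2261]
ee_rot: [-0.037, 0.999, -0.0, -0.0]
contact_force: [-0.4, 0.6, -0.1]
width: 0.0847
grasp_force: 0.0
```

```bash
python3 - <<'E'
from h import *
c=save("wrist","w2");o=get_obs();print(o['t'],o['tcp_pos'],o['joints'],to(0,0)[1],-c['R'].T@c['t'],c['R'].round(2))
E
```

```text
9.675 [0.48143731 0.14427207 0.22606089] [-0.09528884  0.34017027 -0.3604813   2.09545352  0.17742629  0.73523216
  1.07412257] 94.1 [0.39769317 0.13965054 0.36804112] [[-0.07  1.   -0.  ]
 [ 0.94  0.07  0.33]
 [ 0.33  0.02 -0.95]]
```

View pics/w2.png

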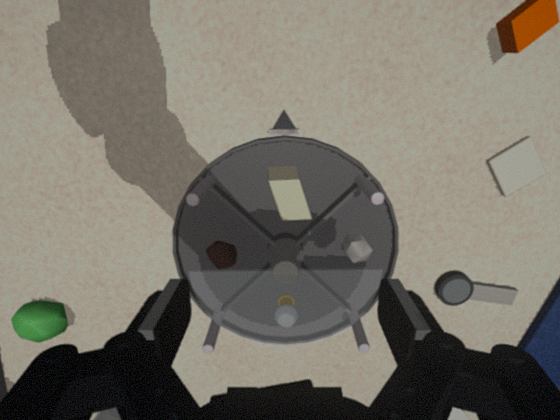

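Wrist view: the rhomb is at (290,199) in the front compartment, pale quad on top with a shaded end face at (284,173). The pointer is at (284,110), and garnet, quartz and bulb fill the other three. Now I measure the top-face outline.

```bash
cat > rh.py <<'E'
from h import *
def rh(c,box,zt=None,v=150):
    im=c['image'].astype(int);X=pts(c)
    m=np.zeros(im.shape[:2],np.uint8);a,b,e,f=box
    g=im.min(2);m[b:f,a:e]=(g[b:f,a:e]>v)
    m=cv2.morphologyEx(m,cv2.MORPH_OPEN,np.ones((3,3)))
    k,l,s,ce=cv2.connectedComponentsWithStats(m);i=1+s[1:,4].argmax();m=(l==i).astype(np.uint8)
    cs=max(cv2.findContours(m,cv2.RETR_EXTERNAL,cv2.CHAIN_APPROX_NONE)[0],key=cv2.contourArea)
    q=cv2.approxPolyDP(cs,5,True).reshape(-1,2)
    z=np.median(X[m>0][:,2]);print("px",q.tolist(),"n",s[i,4],"depth top z",z.round(4))
    P=np.array([ray(c,*p,z if zt is None else zt)[:2] for p in q]);return q,P,z,ce[i]
def show(P):
    for i in range(len(P)):
        d=P[(i+1)%len(P)]-P[i];print(P[i].round(4),"edge",np.hypot(*d).round(4),np.degrees(np.arctan2(d[1],d[0])).round(1))
    print("mean",P.mean(0).round(4))
E
python3 - <<'E'
from rh import *
c=dict(np.load("w2.npz"))
print(c['image'][199,290],c['image'][173,284],c['image'][200,260])
q,P,z,ce=rh(c,(255,160,330,235),v=110);show(P)
s=dict(np.load("side2.npz"));s2=dict(np.load("scene2.npz"))
t=P.mean(0)
for n,x in(("side",s),("scene",s2)):
    print(n,cv2.projectPoints(np.array([[*t,z]]),cv2.Rodrigues(x['R'])[0],x['t'],x['mtx'],x['dist_coeffs'])[0].ravel())
p=ray(c,284,112,.01);print("pointer",p)
X=pts(c);m=(X[...,2]>.088)&(X[...,2]<.102)
k,l,s,ce=cv2.connectedComponentsWithStats(m.astype(np.uint8))
for i in range(1,k):
    if s[i,4]>20: print(ce[i].round(),s[i,4],X[l==i].mean(0).round(4))
E
```

```text
[140 165 163] [ 80  96 104] [83 83 88]
px [[270, 181], [283, 218], [310, 218], [298, 180]] n 1188 depth top z 0.0593
[0.4736 0.1316] edge 0.0393 22.5
[0.5099 0.1466] edge 0.0266 94.3
[0.5079 0.173 ] edge 0.0402 -157.9
[0.4707 0.1579] edge 0.0265 -83.6
mean [0.4905 0.1523]
side [259.16283108 204.74493742]
scene [325.02180976 232.24703852]
pointer [0.4119719  0.14022756 0.01      ]
[194. 198.] 168 [0.4851 0.0683 0.0943]
[376. 197.] 172 [0.4723 0.2236 0.0942]
[363. 346.] 134 [0.6288 0.237  0.0935]
[209. 346.] 134 [0.6415 0.0806 0.0934]
```

Call:
arm_command(
  rows=[
    [[0,0,0,0,0,-1],[0,0,0,0,0,-1],[0,0,0,0,0,-1],[0,0,0,0,0,-0.65],[-0.1,0.04,0.7,0,0,0],[-0.09,0.04,0.8,0,0,0],[0,0,0,0,0,0],[0,0,0,0,0,0]],
  ],
  hand=48,
)

```text
t: 10.68
tcp_pos: [0.4894, 0.1522, 0.1521]
ee_rot: [-0.194, 0.981, -0.0, 0.0]
contact_force: [-0.1, 0.3, 0.6]
width: 0.048
grasp_force: 0.0
```

```bash
python3 - <<'E'
from rh import *
a=dict(np.load("w2.npz"));c=save("wrist","w3")
t=np.array([[.4905,.1523,.06]])
u=cv2.projectPoints(t,cv2.Rodrigues(c['R'])[0],c['t'],c['mtx'],c['dist_coeffs'])[0].ravel().astype(int);print(u)
q,P,z,ce=rh(c,(u[0]-60,max(u[1]-55,0),u[0]+60,u[1]+60),v=110);show(P)
# triangulate the corners between the two wrist places
A=np.array([[270,181],[283,218],[310,218],[298,180]],float)
if len(q)==4:
    def o(q): return q[np.argsort(np.arctan2(*(P-P.mean(0))[:,::-1].T))] 
    PA=np.array([ray(a,*p,.06)[:2] for p in A]);idx=[np.argmin(np.linalg.norm(P-p,axis=1)) for p in PA]
    n=lambda c,p:cv2.undistortPoints(p.reshape(-1,1,2).astype(float),c['mtx'],c['dist_coeffs']).reshape(-1,2).T
    M=lambda c:np.c_[c['R'],c['t']]
    H=cv2.triangulatePoints(M(a),M(c),n(a,A),n(c,q[idx]));print("tri",(H[:3]/H[3]).T.round(4))
print(get_obs()['tcp_pos'],get_obs()['width'],to(.4885,.1515,.033))
E
```

```text
[282 217]
px [[264, 186], [265, 221], [279, 230], [298, 228], [302, 196]] n 1463 depth top z 0.0592
[0.4737 0.1306] edge 0.027 22.9
[0.4986 0.1411] edge 0.0127 77.6
[0.5014 0.1535] edge 0.0145 118.9
[0.4944 0.1662] edge 0.0253 -163.4
[0.4701 0.159 ] edge 0.0286 -82.8
mean [0.4877 0.1501]
[0.48971902 0.15250354 0.15258165] 0.04762833893803635 (array([ 0.03, -0.01,  2.39]), np.float64(112.4))
```

Call:
arm_command(
  rows=[
    [[0.02,-0.01,0.6,0,0,0],[0,0,0.6,0,0,0],[0,0,0.5,0,0,0],[0,0,0.4,0,0,0],[0,0,0.29,0,0,0],[0,0,0,0,0,0],[0,0,0,0,0,0]],
  ],
)

```text
t: 11.6
tcp_pos: [0.4888, 0.1522, 0.0327]
ee_rot: [-0.195, 0.981, 0.0, 0.001]
contact_force: [-0.1, -0.2, 0.3]
width: 0.0482
grasp_force: 0.0
```

Call:
arm_command(
  rows=[
    [[0,0,0,0,0,0],[0,0,0,0,0,0],[0,0,0,0,0,0],[0,0,0,0,0,0]],
  ],
  hand=10,
)

```text
t: 12.1
tcp_pos: [0.4888, 0.1521, 0.0328]
ee_rot: [-0.195, 0.981, 0.0, 0.001]
contact_force: [-0.9, -0.1, 6.1]
width: 0.0273
grasp_force: 59.0
```

Call:
arm_command(
  rows=[
    [[0,0,-0.3,0,0,0],[0,0,-0.6,0,0,0],[0,0,-0.7,0,0,0],[0,0,-0.6,0,0,0],[0,0,-0.4,0,0,0],[0,0,0,0,0,0]],
  ],
)

```text
t: 12.85
tcp_pos: [0.4891, 0.1522, 0.1639]
ee_rot: [-0.195, 0.981, 0.0, 0.002]
contact_force: [-0.3, 0.2, -0.7]
width: 0.0271
grasp_force: 59.1
```

```bash
python3 - <<'E'
from h import *
o=get_obs();print(o['width'],o['grasp_force'],o['tcp_pos'],o['contact_force'])
for n,(u,v),h in(("scene2",(195,187),.01),("side2",(270,350),.01)):
    c=dict(np.load(n+".npz"));g=cv2.cvtColor(c['image'],cv2.COLOR_BGR2GRAY)
    m=(g<g[v-60:v+60,u-70:u+70].max()*0.62).astype(np.uint8)
    m=cv2.morphologyEx(m,cv2.MORPH_OPEN,np.ones((3,3)));k,l,s,ce=cv2.connectedComponentsWithStats(m);i=l[v,u];print(n,s[i],g[v,u])
    cs=max(cv2.findContours((l==i).astype(np.uint8),cv2.RETR_EXTERNAL,cv2.CHAIN_APPROX_NONE)[0],key=cv2.contourArea)
    q=cv2.approxPolyDP(cv2.convexHull(cs),6,True).reshape(-1,2)
    P=np.array([ray(c,*p,h)[:2] for p in q]);print(q.tolist(),P.round(3).tolist(),P.mean(0).round(4))
    for i in range(len(P)):
        d=P[(i+1)%len(P)]-P[i];print(np.hypot(*d).round(3),np.degrees(np.arctan2(d[1],d[0])).round(1))
print(to(.467,-.247,.16))
E
```

```text
0.0271357614161646 59.09124791622162 [0.48913251 0.15220817 0.16385889] [-0.25429515  0.15497395 -0.73870952]
scene2 [     0      0    560    420 126691] 108
[[0, 156], [199, 59], [448, 120], [559, 158], [559, 419], [150, 419], [0, 300]] [[0.673, -0.855], [-0.236, -0.827], [-0.272, 0.219], [-0.238, 0.58], [0.639, 0.68], [0.989, 0.105], [0.989, -0.331]] [ 0.3635 -0.0612]
0.909 178.2
1.047 92.0
0.362 84.6
0.883 6.5
0.673 -58.7
0.436 -90.0
0.612 -121.1
side2 [    0    24   560   396 93080] 122
[[488, 260], [472, 419], [0, 419], [0, 315], [280, 170], [381, 155]] [[0.971, -0.076], [0.727, -0.414], [0.081, -0.335], [-0.013, -0.119], [0.589, 0.474], [0.97, 0.566]] [0.554  0.0161]
0.417 -125.8
0.651 173.0
0.235 113.6
0.845 44.6
0.392 13.7
0.642 -89.8
(array([ 3.46, -7.21,  0.07]), np.float64(112.4))
```

```bash
python3 - <<'E'
from h import *
for n,q in(("scene2",[(195,171),(226,185),(196,205),(163,187)]),("side2",[(232,321),(300,320),(309,378),(234,382)])):
    c=dict(np.load(n+".npz"));P=np.array([ray(c,*p,.01)[:2] for p in q]);print(n,P.round(3).tolist(),P.mean(0).round(4))
E
```

```text
scene2 [[0.413, -0.288], [0.419, -0.176], [0.526, -0.188], [0.516, -0.311]] [ 0.4683 -0.241 ]
side2 [[0.41, -0.179], [0.528, -0.192], [0.519, -0.312], [0.408, -0.305]] [ 0.4661 -0.247 ]
```

Call:
arm_command(
  rows=[
    [[0.2,-0.4,0,0,0,0],[0.38,-0.8,0,0,0,0],[0.38,-0.8,0,0,0,0],[0.38,-0.8,0,0,0,0],[0.38,-0.8,0,0,0,0],[0.38,-0.8,0,0,0,0],[0.38,-0.8,0,0,0,0]],
  ],
)

```text
t: 13.72
tcp_pos: [0.4719, -0.137, 0.1611]
ee_rot: [-0.195, 0.981, 0.0, -0.001]
contact_force: [-0.0, 0.2, -0.5]
width: 0.0268
grasp_force: 59.1
```

Call:
arm_command(
  rows=[
    [[0.38,-0.8,0,0,0,0],[0.38,-0.8,0,0,0,0],[0.2,-0.4,0,0,0,0],[0,0,0,0,0,0],[0,0,0,0,0,0]],
  ],
)

```text
t: 14.35
tcp_pos: [0.4664, -0.245, 0.1613]
ee_rot: [-0.195, 0.981, 0.001, -0.0]
contact_force: [-0.1, 0.7, -0.4]
width: 0.0272
grasp_force: 59.2
```

```bash
python3 - <<'E'
from h import *
c=save("wrist","w4");s=save("side","side4");print(get_obs()['tcp_pos'],get_obs()['joints'],get_obs()['grasp_force'],to(.4665,-.247,.045))
o=np.zeros((480,800,3),np.uint8);a=cv2.resize(c['image'],(400,300));b=cv2.resize(s['image'][220:420,160:400],(400,333));o[:300,:400]=a;o[:333,400:]=b
cv2.imwrite("pics/mix4.png",o)
E
```

```text
[ 0.46679993 -0.24453223  0.16160597] [ 0.70115571  0.47094322 -0.40290089  2.09761466  0.30574041  0.62920349
  2.05385426] 59.16278421878815 (array([ 0.02, -0.05,  2.33]), np.float64(112.6))
```

View pics/mix4.png

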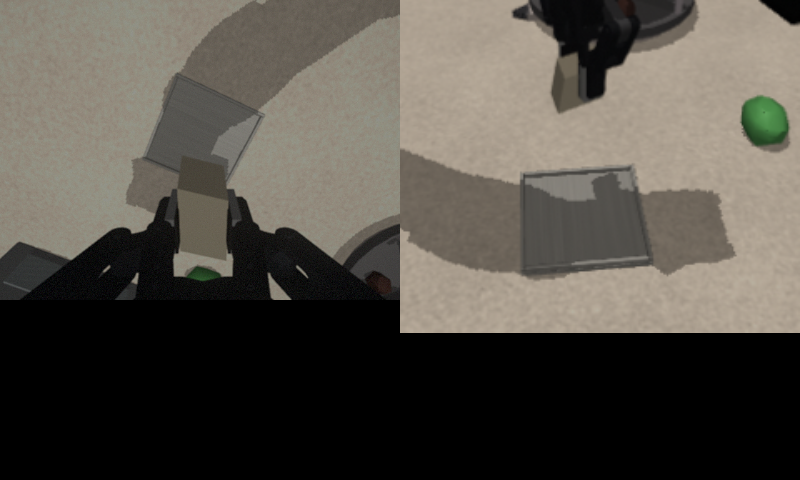

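Wrist and side views: the rhomb hangs upright in the fingers over the steel tray, with the tray in the crop at (585,220). Lowering now.

Call:
arm_command(
  rows=[
    [[0.02,-0.03,0.6,0,0,0],[0,0,0.7,0,0,0],[0,0,0.6,0,0,0],[0,0,0.4,0,0,0],[0,0,0.2,0,0,0],[0,0,0.1,0,0,0],[0,0,0,0,0,0],[0,0,0,0,0,0]],
  ],
)

```text
t: 15.45
tcp_pos: [0.4669, -0.2484, 0.0325]
ee_rot: [-0.195, 0.981, -0.0, 0.001]
contact_force: [0.9, -0.5, -0.3]
width: 0.027
grasp_force: 59.2
```

Call:
arm_command(
  rows=[
    [[0,0,0.06,0,0,0],[0,0,0.06,0,0,0],[0,0,0.06,0,0,0],[0,0,0.06,0,0,0],[0,0,0,0,0,0],[0,0,0,0,0,0]],
  ],
)

```text
t: 16.2
tcp_pos: [0.4665, -0.2482, 0.0198]
ee_rot: [-0.195, 0.981, -0.0, 0.0]
contact_force: [-0.6, -0.8, -1.0]
width: 0.0269
grasp_force: 59.2
```

Rhomb about 9 mm above the floor. Lowering in fine steps.

Call:
arm_command(
  rows=[
    [[0,0,0.04,0,0,0],[0,0,0.04,0,0,0],[0,0,0.03,0,0,0],[0,0,0.02,0,0,0],[0,0,0.02,0,0,0],[0,0,0,0,0,0],[0,0,0,0,0,0]],
  ],
)

```text
t: 17.08
tcp_pos: [0.4664, -0.2482, 0.0123]
ee_rot: [-0.195, 0.981, -0.0, 0.0]
contact_force: [-0.3, 0.2, -1.0]
width: 0.0273
grasp_force: 59.2
```

```bash
python3 - <<'E'
from h import *
for i in range(3):
    s=camera("side");o=get_obs();print(o['tcp_pos'],o['contact_force'].round(2))
cv2.imwrite("pics/s5.png",cv2.resize(s['image'][280:400,200:340],(700,600)))
E
```

```text
[ 0.46647004 -0.24820573  0.01238031] [-0.66 -0.16 -0.65]
[ 0.4664291  -0.24824082  0.01236375] [-0.02  0.22 -1.77]
[ 0.46644755 -0.24822734  0.01235698] [ 0.52 -0.22 -1.16]
```

View pics/s5.png

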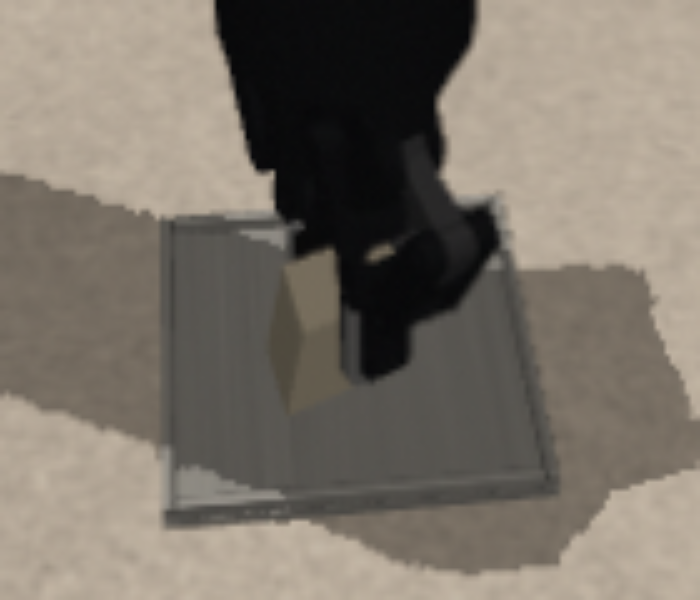

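The rhomb (300,330 in the crop) is upright, central in the tray and nearly on the floor. I feel for the floor next.

Call:
arm_command(
  rows=[
    [[0,0,0.01,0,0,0],[0,0,0.01,0,0,0],[0,0,0.01,0,0,0],[0,0,0,0,0,0],[0,0,0,0,0,0]],
  ],
)

```text
t: 17.85
tcp_pos: [0.4664, -0.2482, 0.0109]
ee_rot: [-0.195, 0.981, -0.0, 0.0]
contact_force: [-0.5, 1.5, -0.1]
width: 0.0271
grasp_force: 59.3
```

Call:
arm_command(
  rows=[
    [[0,0,0.01,0,0,0],[0,0,0.01,0,0,0],[0,0,0,0,0,0],[0,0,0,0,0,0]],
  ],
)

```text
t: 18.35
tcp_pos: [0.4664, -0.2482, 0.0108]
ee_rot: [-0.195, 0.981, -0.0, -0.0]
contact_force: [-2.2, 0.9, 10.0]
width: 0.0268
grasp_force: 60.6
```

Floor contact at 10 N. Release, then raise.

Call:
arm_command(
  rows=[
    [[0,0,0,0,0,0],[0,0,0,0,0,0],[0,0,0,0,0,0],[0,0,0,0,0,0]],
  ],
  hand=46,
)

```text
t: 18.85
tcp_pos: [0.4664, -0.2482, 0.0096]
ee_rot: [-0.195, 0.981, 0.0, -0.0]
contact_force: [-0.6, 0.6, -0.8]
width: 0.0457
grasp_force: 0.0
```

Call:
arm_command(
  rows=[
    [[0,0,-0.2,0,0,0],[0,0,-0.4,0,0,0],[0,0,-0.7,0,0,0],[0,0,-0.8,0,0,0],[0,0,-0.8,0,0,0],[0,0,-0.6,0,0,0],[0,0,0,0,0,0],[0,0,0,0,0,0]],
  ],
)

```text
t: 19.85
tcp_pos: [0.4657, -0.2482, 0.1846]
ee_rot: [-0.195, 0.981, 0.0, -0.0]
contact_force: [-0.3, 0.4, 0.6]
width: 0.046
grasp_force: 0.0
```

```bash
python3 - <<'E'
from rh import *
s=save("side","s6");X=pts(s);w=save("wrist","w6")
cv2.imwrite("pics/s6c.png",cv2.resize(s['image'][280:400,200:340],(700,600)))
for n,Y in(("side",X),("wrist",pts(w))):
    m=(Y[...,2]>.032)&(Y[...,2]<.045)&(np.hypot(Y[...,0]-.4665,Y[...,1]+.247)<.06)
    print(n,m.sum(),Y[m].mean(0),np.percentile(Y[m],[2,98],axis=0).round(3).tolist())
    v=Y[m&(Y[...,2]>.036)];print(np.median(v[:,2]),v.mean(0))
print(get_obs()['tcp_pos'],get_obs()['contact_force'])
E
```

```text
side 440 [ 0.46756784 -0.24864479  0.03750123] [[0.448, -0.267, 0.033], [0.488, -0.228, 0.04]]
0.037989635199502436 [ 0.46792956 -0.24720971  0.03798248]
wrist 1472 [ 0.46671866 -0.24796712  0.03713906] [[0.448, -0.266, 0.034], [0.487, -0.229, 0.039]]
0.037296220654279594 [ 0.46749708 -0.24771428  0.03730966]
[ 0.46537852 -0.24791112  0.18379313] [ 0.17932145  0.60208148 -0.33041349]
```

View pics/s6c.png

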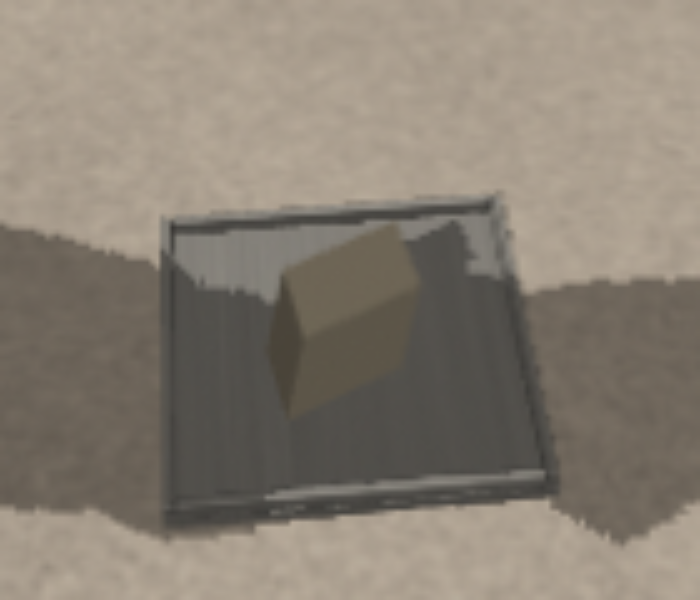

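The rhomb lies flat and central in the steel tray, with its top at 0.038 m (floor 4 mm plus 34 mm height). It is released and clear of the arm.

```bash
python3 -c "
from workcell import job_done
print(job_done())"
```

```text
the job is handed in; nothing more can be done
None
```

I turned the carousel to bring the calcite rhomb's compartment to the pointer (about 1° off by measurement), lifted the rhomb out and set it down flat near the centre of the steel tray; the job was handed in at about 20 s of the 58 s, and no verdict was returned.

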